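# Raise the ratchet display riser four clicks and set the can on it

## Task

Pull the column of the steel ratchet riser on the shop counter gently up by exactly four clicks from where it stands and let it down gently to rest on its pawl, without slamming or ramming it; it cannot be lowered again, so do not go past. Then gently stand the squat can upright in the middle of the riser's top plate, and leave everything else on the counter where it is.

Things in the scene. Friction and masses are not known exactly. Their poses are not given: they have to be found in the camera images.
- riser: Ratchet riser bolted to the counter: square steel foot 130 x 130 x 8, four sloping legs, grey upright tube 42 across with a 48 collar whose top is 121 above the counter. A spring-pawl barrel, 18 thick at 117 height, points along its +x, out to 60 from the axis. Origin: centre of the foot's underside, z up. A steel column slides up and down in the tube.
- column (a joint): Height of the riser's column in m above its lowest notch; grows upward, travel 99 mm. Column 0.6 kg, light sliding friction. It starts resting on one of its four lowest notches. Let go, it sinks until the last ring it has passed rests on the pawl. The pawl cannot be released.
- pawl: The sprung pawl; origin: its hidden inner tip, where it meets the column. Ring teeth are hand-welded at UNEVEN spacings of 8 to 16 mm and the coming ones are hidden in the tube, so clicks must be felt: the pull rises by 10 to 15 N over the last 5 mm or so before a click as a ring pushes the sprung pawl aside, then drops at once as the pawl snaps under the ring. One ring passed is one click. It bears 60 N at most.
- plate_top (a point): Centre of the upper face of the column's round steel top plate: 56 across, 10 thick, with a plain vertical edge to be gripped across from above in any direction; moves with the column. Its upper face is 155 above the counter at joint value 0. The column below it is 18 across (28 just under the plate).
- can: The squat can: closed metal can with paper label, 52 across, 75 tall, 0.2 to 0.42 kg, standing upright. Origin: centre of its underside, z up.
- soda: Bystander to leave alone: amber bottle, 60 across, 200 tall. Origin: centre of underside.
- water: Bystander to leave alone: clear water bottle, 68 across, 220 tall. Origin: centre of underside.
- syrup: Bystander to leave alone: amber bottle, 64 across, 190 tall. Origin: centre of underside.
- tallcan: Bystander to leave alone: tall slim plain metal can, 52 across, 135 tall (not the one to use). Origin: centre of underside.
- jar: Bystander to leave alone: glass jar, 72 across, 90 tall. Origin: centre of underside.
- padlock: Bystander to leave alone: brass padlock lying flat, about 85 x 50 x 20, shackle to its +x. Origin: centre of underside.
Mind the look-alikes: they are no part of the job. What is shaped like the can but brown is not meant.

How it is judged:
By the outcome, as a careful person would: the job done as asked, in the order asked, and still so for the second after the job is handed in, with the robot touching nothing.
It also fails if it takes over 72 s, if anything falls off the work surface, if the arm or the gripper's body presses on something with over 40 N, if the wrist force passes 120 N, or if a joint passes its speed limit or range.

## Robot

A 6-joint arm with a two-finger parallel gripper is mounted at the origin on the work surface. World frame = base frame: x ahead of the robot, y to its left, z up, the work surface at z = 0. Lengths are in m, angles in rad, forces in N, time in s.
With the tool pointing down it reaches from about 0.325 to 0.9 m from the base axis. Payload 6.1 kg.
Tool frame: the origin (TCP) lies on the centre line of the jaws, within the pads' length; the fingertips stand 11 mm ahead of it and the grasp point (between the pads) lies 8 mm behind it; z points along the fingers, y is the line along which they close (so a half turn about z gives the same grasp; the last joint's range is limited). The gripper opens to 85 mm and grips with 20 to 120 N. Pads are 22 mm wide; open, the fingers measure 114 mm over their backs; the gripper's body (76 mm by 85 mm) begins 54 mm behind the grasp point. The pads swing forward as they close: fully open they stand 13 mm farther back than shut.
Start: joints at [-1.398, 0.22, 1.526, -0, 1.395, -0.126], TCP at [0.184, -0.597, 0.242] pointing down, gripper open.
Joint ranges: [-2.98, 2.98], [-0.91, 2.08], [0.09, 2.57], [-1.24, 4.39], [0.2, 2.65], [-2.68, 2.68]. Speed limits (rad/s): [2.57, 2.57, 3.01, 3.14, 3.14, 3.14].

## Interface

Orientations are given as [roll, pitch, yaw] about the fixed x, y, z axes, in that order (R = Rz(yaw) Ry(pitch) Rx(roll)).
In Python, from cell import arm gives the robot as it stands.
- The arm moves only by the tool arm_command, never from a script. Its argument "commands" is a list of rows, each a list of 3 entries, a list of its own where there are three numbers: the shift along the tool's x, y, z in cm, then the turn, a rotation vector about the tool's x, y, z in rad, then the gripper command: -1 is fully open, 1 is shut, values between are in proportion. In form: [[[tx, ty, tz], [wx, wy, wz], hand], ...]. A call has 1 to 20 rows; each row shifts and turns the commanded pose from where the row before left it, along the tool's axes as they then stand; what a row does not reach is not made up. A row lasts 1/12 s, in which the tool goes at most 41.7 mm and 7.16 degrees, less where a joint would pass 70% of its speed; a pose out of reach is approached as far as the arm can. A call with a gripper value outside its range is refused whole. The fingers move at their own pace and stop on an object; "squeeze" is the grip in N (left out, the last holds). Time passes only in rows, so rows that do not move let the fingers close. It gives the time, the measured TCP pose, the force and the opening at its end, in the units of the state.
- arm.state(): the state, without advancing time (a new reading comes with each control period).
- arm.grab_frame(name): name is "side" or "top" or "wrist"; returns a dict with "pixels" (480x640x3 uint8, blue, green, red), "z_map" (480x640 float32, m along the optical axis (not along the pixel's ray), 0 where there is no reading), "fx", "fy", "cx", "cy" (pixels), "dist_coeffs" ([k1, k2, p1, p2, k3] as OpenCV has them; the pictures are not rectified), "xyz" and "attitude" of the camera in the world. Camera axes: x right, y down, z forward; pixel columns grow to the right and rows downward; lengths in m; the calibration is good to about 2 mm. A picture is of the moment at which its call begins.
- arm.job_done(): hands the job in, once; it reports no verdict.
The state is a dict: "time": time; "q": joint angles; "qd": joint speeds; "tau": joint torques, N m; "ee_pos": TCP position; "tool_rot": TCP orientation; "ft_force": force on the tool from outside, world axes, zero at the start; "torque": the same for the moment, N m; "gripper_width": opening from 0.0 (shut) to 1.0 (fully open).
Only numpy, scipy, OpenCV 4.12 (cv2) and the standard library are available. Lean on these libraries where they do the work, as an engineer would, in place of code of your own. Each camera call takes 0.05 s, during which the arm holds its last target. There are 200 camera calls.

## Working session

There is one attempt and no reset: what is moved stays moved. The work goes in short steps, Python scripts to look and compute and a tool call to move; the robot and the scene stay as the last step left them, time stands still between calls to the robot, and variables do not carry over. Pictures are saved under pics/ and viewed, on a budget of 10 in all, crops included, one or two more only if the job needs it, and the job is handed in when it is done.

Besides the shell and the picture viewer there is one more tool, called after "Call:" by a JSON object that holds its "api" and its "payload". arm_command: Moves the arm, as the interface text tells. Its arguments: {"type":"object","properties":{"commands":{"type":"array"},"squeeze":{"type":"number"}},"required":["commands"]}

```bash
ls; mkdir -p pics; cat > h.py <<'E'
import numpy as np, cv2
from scipy.spatial.transform import Rotation as R
from cell import arm
def grab(n):
    f=arm.grab_frame(n); np.save(f'/tmp/{n}.npy',f,allow_pickle=True); return f
def load(n): return np.load(f'/tmp/{n}.npy',allow_pickle=True).item()
def rot(f):
    a=np.array(f['attitude'],float)
    return a if a.shape==(3,3) else (R.from_euler('xyz',a).as_matrix() if a.size==3 else R.from_quat(a).as_matrix())
def K(f): return np.array([[f['fx'],0,f['cx']],[0,f['fy'],f['cy']],[0,0,1.]])
def ray(f,uv):
    uv=np.array(uv,float).reshape(-1,1,2)
    p=cv2.undistortPoints(uv,K(f),np.array(f['dist_coeffs'],float))[:,0]
    return np.c_[p,np.ones(len(p))]@rot(f).T
def onplane(f,uv,z):
    d=ray(f,uv); o=np.array(f['xyz'],float); return o+d*((z-o[2])/d[:,2])[:,None]
def cloud(f):
    v,u=np.mgrid[0:480,0:640]; d=ray(f,np.stack([u,v],-1).reshape(-1,2))
    z=f['z_map'].reshape(-1,1); P=np.array(f['xyz'])+d*z; P[z[:,0]==0]=np.nan
    return P.reshape(480,640,3)
def proj(f,P):
    Rm=rot(f); rv=cv2.Rodrigues(Rm.T)[0]; t=-Rm.T@np.array(f['xyz'],float)
    return cv2.projectPoints(np.array(P,float).reshape(-1,3),rv,t,K(f),np.array(f['dist_coeffs'],float))[0][:,0]
E
python3 - <<'E'
from h import *
for n in ('side','top'):
    f=grab(n); cv2.imwrite(f'pics/{n}0.png',f['pixels']); print(n,f['xyz'],f['attitude'],f['fx'],f['cx'],f['cy'],f['dist_coeffs'])
print(arm.state())
E
```

```text
pics
side [0.44967464 0.6501648  0.7475634 ] [-2.30819271e+00 -3.77575265e-04 -2.97143720e+00] 471.4329069173564 314.79112127554214 247.81023390353556 [-0.10424266  0.          0.          0.          0.        ]
top [ 0.46671561 -0.02198595  1.22297804] [-3.06995353  0.00508876 -1.59067934] 541.8081055887055 320.1483978258477 240.21492452946077 [-0.01113807  0.          0.          0.          0.        ]
{'time': 0.1, 'q': array([-1.39811047e+00,  2.21148292e-01,  1.52750094e+00, -1.09208618e-05,
        1.39468846e+00, -1.26061769e-01]), 'qd': array([-0.00073512, -0.00361901, -0.00317365,  0.00131706, -0.0020245 ,
        0.00155046]), 'tau': array([ 1.92645493e-03, -4.98242748e+01, -3.90548301e+01, -6.91177752e-05,
        5.62827729e-03, -8.17367976e-06]), 'ee_pos': array([ 0.18387744, -0.59679181,  0.24130573]), 'tool_rot': array([-3.13986011e+00, -2.08737489e-04,  2.98749365e-01]), 'ft_force': array([ 0.22658452, -0.54627279, -0.23603209]), 'torque': array([-0.00568113,  0.03439115,  0.01555268]), 'gripper_width': 1.003571672618029}
```

View pics/side0.png

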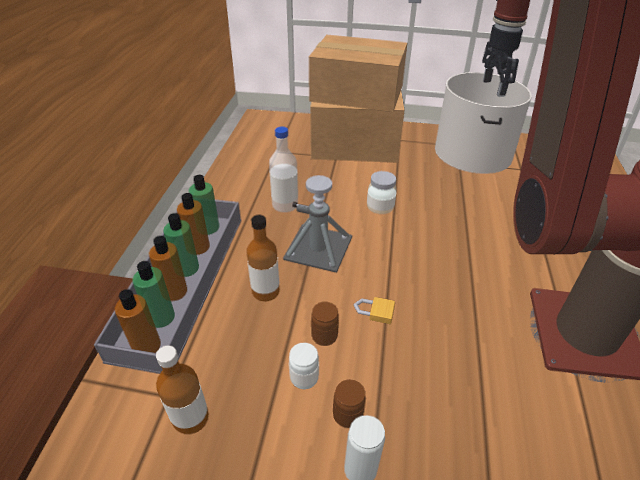

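View pics/top0.png

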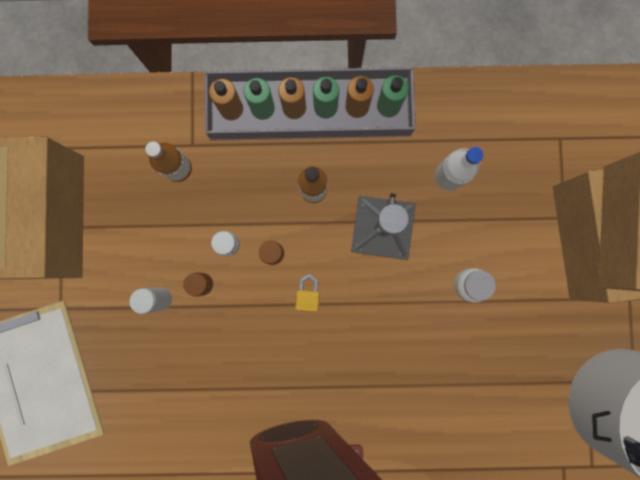

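Candidates for the can (side / top pixels): the white squat can (304,365) / (225,243), the brown look-alikes (325,323), (349,403) / (271,252), (197,284), the tall can (364,450) / (145,300) and the jar (382,192) / (475,285). By the description I choose the white squat one. The riser plate is at side (319,184) / top (393,218). The barrel points up-image in the top view, so along about +x.

```bash
python3 - <<'E'
from h import *
f=load('top'); s=load('side'); C=cloud(f); S=cloud(s)
def top(name,c,r,zlo,zhi,CC):
    u,v=c; P=CC[v-r:v+r,u-r:u+r].reshape(-1,3); P=P[(P[:,2]>zlo)&(P[:,2]<zhi)]
    zt=np.percentile(P[:,2],90); Q=P[abs(P[:,2]-zt)<.006]
    (cx,cy),rad=cv2.minEnclosingCircle(Q[:,:2].astype(np.float32))
    print(name,len(Q),'ztop',round(np.median(Q[:,2]),4),'mean',Q.mean(0).round(4),'circ',round(cx,4),round(cy,4),round(2*rad,4))
top('can',(225,243),18,.04,.3,C); top('can side',(304,357),24,.055,.3,S)
top('plate',(393,218),20,.14,.3,C); top('plate side',(319,186),18,.14,.3,S)
for n,c in dict(tall=(145,300),jar=(475,285),brown1=(271,252),brown2=(197,284),water=(460,165),syrup=(312,180),padlock=(307,300)).items(): top(n,c,20,.012,.3,C)
# barrel: points height .1-.13 around plate
P=C[170:250,350:430].reshape(-1,3); Q=P[(P[:,2]>.105)&(P[:,2]<.13)]; print('barrel',len(Q),Q.mean(0),Q.min(0),Q.max(0))
P=S[185:225,280:345].reshape(-1,3); Q=P[(P[:,2]>.11)&(P[:,2]<.13)]; print('barrel side',len(Q),Q.mean(0),Q.min(0),Q.max(0))
a=f['pixels'][213:273,195:255]; b=s['pixels'][330:400,265:345]
g=f['pixels'][165:275,335:445]; h=s['pixels'][165:275,265:375]
cv2.imwrite('pics/crop1.png',np.hstack([cv2.resize(x,(380,380),interpolation=cv2.INTER_CUBIC) for x in (h,b)]))
E
```

```text
can 373 ztop 0.0761 mean [0.548  0.1889 0.0762] circ 0.5481 0.1892 0.048
can side 542 ztop 0.0749 mean [0.5491 0.1902 0.0749] circ 0.5489 0.1889 0.0518
plate 640 ztop 0.187 mean [ 0.5799 -0.1602  0.1869] circ 0.5802 -0.1603 0.056
plate side 361 ztop 0.1867 mean [ 0.581  -0.1585  0.1866] circ 0.5815 -0.1613 0.0583
tall 456 ztop 0.1357 mean [0.4295 0.3423 0.1358] circ 0.4291 0.3422 0.0496
jar 669 ztop 0.0908 mean [ 0.4467 -0.3483  0.0909] circ 0.4465 -0.3485 0.063
brown1 377 ztop 0.0764 mean [0.5262 0.0894 0.0764] circ 0.5266 0.0895 0.0483
brown2 393 ztop 0.0759 mean [0.4612 0.2498 0.076 ] circ 0.4612 0.2501 0.0488
water 196 ztop 0.2203 mean [ 0.6935 -0.3085  0.2201] circ 0.6939 -0.3105 0.0314
syrup 164 ztop 0.2006 mean [ 0.6681 -0.005   0.2006] circ 0.6685 -0.0054 0.028
padlock 433 ztop 0.0208 mean [0.4198 0.0133 0.0209] circ 0.4289 0.0121 0.0753
barrel 125 [ 0.60539954 -0.15900197  0.11828696] [ 0.55593587 -0.17702238  0.10596108] [ 0.6385578  -0.13650717  0.126411  ]
barrel side 327 [ 0.59276044 -0.15510372  0.11939482] [ 0.55746987 -0.17690047  0.11017343] [ 0.64125827 -0.13617613  0.12899277]
```

View pics/crop1.png

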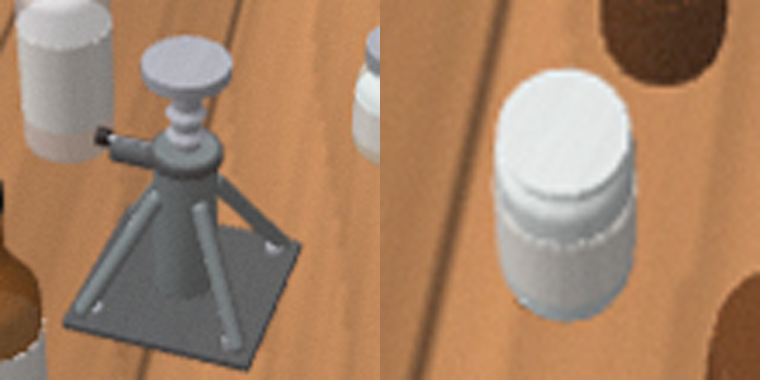

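The left crop shows the bare riser with its plate and one ring visible. The right crop shows the white-lidded squat can with its paper label, at side (304,365). Measured: can (0.5485, 0.189) with top 0.075, and plate (0.581, -0.160) with top 0.187, so the joint stands near 32 mm. The heights and diameters match the description. Next I go up, turn to yaw 90° and move across.

Call:
{"api": "arm_command", "payload": {"commands": [[[0,0,-3],[0,0,0],-1],[[0,0,-3],[0,0,0],-1],[[0,0,-3],[0,0,0],-1],[[0,0,-3],[0,0,0],-1],[[0,0,0],[0,0,-0.1156],-1],[[0,0,0],[0,0,-0.1156],-1],[[0,0,0],[0,0,-0.1156],-1],[[0,0,0],[0,0,-0.1156],-1],[[0,0,0],[0,0,-0.1156],-1],[[0,0,0],[0,0,-0.1156],-1],[[0,0,0],[0,0,-0.1156],-1],[[0,0,0],[0,0,-0.1156],-1],[[0,0,0],[0,0,-0.1156],-1],[[0,0,0],[0,0,-0.1156],-1],[[0,0,0],[0,0,-0.1156],-1]]}}

```text
time: 1.35
ee_pos: [0.1839, -0.5971, 0.3616]
tool_rot: [-3.141, -0.001, 1.576]
ft_force: [0.2, 0.6, 0.1]
gripper_width: 1.001
```

Call:
{"api": "arm_command", "payload": {"commands": [[[2.18,1.98,0],[0,0,0],-1],[[2.18,1.98,0],[0,0,0],-1],[[2.18,1.98,0],[0,0,0],-1],[[2.18,1.98,0],[0,0,0],-1],[[2.18,1.98,0],[0,0,0],-1],[[2.18,1.98,0],[0,0,0],-1],[[2.18,1.98,0],[0,0,0],-1],[[2.18,1.98,0],[0,0,0],-1],[[2.18,1.98,0],[0,0,0],-1],[[2.18,1.98,0],[0,0,0],-1],[[2.18,1.98,0],[0,0,0],-1],[[2.18,1.98,0],[0,0,0],-1],[[2.18,1.98,0],[0,0,0],-1],[[2.18,1.98,0],[0,0,0],-1],[[2.18,1.98,0],[0,0,0],-1],[[2.18,1.98,0],[0,0,0],-1],[[2.18,1.98,0],[0,0,0],-1],[[2.18,1.98,0],[0,0,0],-1],[[2.18,1.98,0],[0,0,0],-1],[[2.18,1.98,0],[0,0,0],-1]]}}

```text
time: 3.02
ee_pos: [0.5808, -0.1601, 0.3618]
tool_rot: [-3.141, -0.0, 1.571]
ft_force: [0.0, -0.2, -0.3]
gripper_width: 0.996
```

```bash
python3 - <<'E'
from h import *
f=grab('wrist'); C=cloud(f); print(f['xyz'],proj(f,[.581,-.16,.187]))
P=C.reshape(-1,3); P=P[(abs(P[:,2]-.187)<.006)&(np.hypot(P[:,0]-.581,P[:,1]+.16)<.05)]
if len(P): print(len(P),P.mean(0),cv2.minEnclosingCircle(P[:,:2].astype(np.float32)))
E
```

```text
[ 0.58092603 -0.08429284  0.49343019] [[317.52986    222.82444577]]
3351 [ 0.58120677 -0.1591272   0.18623369] ((0.5811070799827576, -0.16005808115005493), 0.028021154925227165)
```

The wrist view agrees with both other views. I descend onto the plate.

Call:
{"api": "arm_command", "payload": {"commands": [[[0,0,2.2],[0,0,0],-1],[[0,0,2.2],[0,0,0],-1],[[0,0,2.2],[0,0,0],-1],[[0,0,2.2],[0,0,0],-1],[[0,0,2.2],[0,0,0],-1],[[0,0,2.2],[0,0,0],-1],[[0,0,2.2],[0,0,0],-1],[[0,0,1.5],[0,0,0],-1],[[0,0,1.0],[0,0,0],-1],[[0,0,0.7],[0,0,0],-1],[[0,0,0.4],[0,0,0],-1],[[0,0,0],[0,0,0],-1],[[0,0,0],[0,0,0],-1]]}}

```text
time: 4.15
ee_pos: [0.5806, -0.1617, 0.1731]
tool_rot: [3.141, 0.0, 1.57]
ft_force: [-0.2, 0.1, 0.5]
gripper_width: 1.002
```

Call:
{"api": "arm_command", "payload": {"commands": [[[0,0,0],[0,0,0],0],[[0,0,0],[0,0,0],0.2],[[0,0,0],[0,0,0],0.3],[[0,0,0],[0,0,0],0.4],[[0,0,0],[0,0,0],0.5],[[0,0,0],[0,0,0],1],[[0,0,0],[0,0,0],1],[[0,0,0],[0,0,0],1],[[0,0,0],[0,0,0],1],[[0,0,0],[0,0,0],1]], "squeeze": 70}}

```text
time: 4.98
ee_pos: [0.5809, -0.1617, 0.1737]
tool_rot: [3.139, 0.001, 1.57]
ft_force: [0.4, 0.1, 5.9]
gripper_width: 0.627
```

Gripped. I pull up slowly and watch the force.

Call:
{"api": "arm_command", "payload": {"commands": [[[0,0,-0.05],[0,0,0],1],[[0,0,-0.05],[0,0,0],1],[[0,0,-0.05],[0,0,0],1],[[0,0,-0.05],[0,0,0],1]]}}

```text
time: 5.32
ee_pos: [0.5808, -0.1616, 0.1742]
tool_rot: [3.14, 0.0, 1.57]
ft_force: [5.8, -1.9, -3.7]
gripper_width: 0.625
```

Call:
{"api": "arm_command", "payload": {"commands": [[[0,0,-0.05],[0,0,0],1],[[0,0,-0.05],[0,0,0],1],[[0,0,-0.05],[0,0,0],1]]}}

```text
time: 5.57
ee_pos: [0.5808, -0.1616, 0.1748]
tool_rot: [3.14, 0.0, 1.57]
ft_force: [7.2, -2.5, -7.1]
gripper_width: 0.625
```

Call:
{"api": "arm_command", "payload": {"commands": [[[0,0,-0.05],[0,0,0],1],[[0,0,-0.05],[0,0,0],1],[[0,0,-0.05],[0,0,0],1]]}}

```text
time: 5.82
ee_pos: [0.5808, -0.1617, 0.1761]
tool_rot: [3.14, 0.0, 1.57]
ft_force: [8.3, -2.6, -7.4]
gripper_width: 0.627
```

Call:
{"api": "arm_command", "payload": {"commands": [[[0,0,-0.05],[0,0,0],1],[[0,0,-0.05],[0,0,0],1],[[0,0,-0.05],[0,0,0],1]]}}

```text
time: 6.07
ee_pos: [0.5808, -0.1616, 0.1776]
tool_rot: [3.14, 0.0, 1.57]
ft_force: [7.9, -1.7, -6.5]
gripper_width: 0.629
```

Call:
{"api": "arm_command", "payload": {"commands": [[[0,0,-0.05],[0,0,0],1],[[0,0,-0.05],[0,0,0],1],[[0,0,-0.05],[0,0,0],1]]}}

```text
time: 6.32
ee_pos: [0.5808, -0.1616, 0.1791]
tool_rot: [3.14, 0.0, 1.57]
ft_force: [7.9, -2.7, -6.7]
gripper_width: 0.627
```

Call:
{"api": "arm_command", "payload": {"commands": [[[0,0,-0.05],[0,0,0],1],[[0,0,-0.05],[0,0,0],1],[[0,0,-0.05],[0,0,0],1]]}}

```text
time: 6.57
ee_pos: [0.5808, -0.1616, 0.1805]
tool_rot: [3.14, 0.0, 1.57]
ft_force: [7.8, -2.3, -7.1]
gripper_width: 0.621
```

Call:
{"api": "arm_command", "payload": {"commands": [[[0,0,-0.05],[0,0,0],1],[[0,0,-0.05],[0,0,0],1],[[0,0,-0.05],[0,0,0],1]]}}

```text
time: 6.82
ee_pos: [0.5808, -0.1616, 0.182]
tool_rot: [3.14, 0.0, 1.57]
ft_force: [7.9, -2.0, -7.6]
gripper_width: 0.627
```

Call:
{"api": "arm_command", "payload": {"commands": [[[0,0,-0.05],[0,0,0],1],[[0,0,-0.05],[0,0,0],1],[[0,0,-0.05],[0,0,0],1]]}}

```text
time: 7.07
ee_pos: [0.5808, -0.1616, 0.1834]
tool_rot: [3.14, 0.0, 1.57]
ft_force: [8.5, -2.4, -8.9]
gripper_width: 0.626
```

Call:
{"api": "arm_command", "payload": {"commands": [[[0,0,-0.05],[0,0,0],1],[[0,0,-0.05],[0,0,0],1],[[0,0,-0.05],[0,0,0],1]]}}

```text
time: 7.32
ee_pos: [0.5808, -0.1617, 0.1843]
tool_rot: [3.14, 0.0, 1.57]
ft_force: [10.0, -2.8, -11.9]
gripper_width: 0.626
```

Call:
{"api": "arm_command", "payload": {"commands": [[[0,0,-0.05],[0,0,0],1],[[0,0,-0.05],[0,0,0],1],[[0,0,-0.05],[0,0,0],1]]}}

```text
time: 7.57
ee_pos: [0.5807, -0.1616, 0.185]
tool_rot: [3.141, -0.0, 1.57]
ft_force: [12.1, -4.0, -15.7]
gripper_width: 0.627
```

Call:
{"api": "arm_command", "payload": {"commands": [[[0,0,-0.05],[0,0,0],1],[[0,0,-0.05],[0,0,0],1],[[0,0,-0.05],[0,0,0],1]]}}

```text
time: 7.82
ee_pos: [0.5807, -0.1616, 0.1857]
tool_rot: [3.141, -0.0, 1.57]
ft_force: [13.3, -4.4, -20.3]
gripper_width: 0.622
```

Call:
{"api": "arm_command", "payload": {"commands": [[[0,0,-0.05],[0,0,0],1],[[0,0,-0.05],[0,0,0],1],[[0,0,-0.05],[0,0,0],1]]}}

```text
time: 8.07
ee_pos: [0.5807, -0.1616, 0.1864]
tool_rot: [3.141, -0.0, 1.57]
ft_force: [16.4, -5.9, -23.5]
gripper_width: 0.622
```

Call:
{"api": "arm_command", "payload": {"commands": [[[0,0,-0.05],[0,0,0],1],[[0,0,-0.05],[0,0,0],1],[[0,0,-0.05],[0,0,0],1]]}}

```text
time: 8.32
ee_pos: [0.5807, -0.1616, 0.1875]
tool_rot: [3.141, -0.001, 1.57]
ft_force: [16.1, -5.5, -22.7]
gripper_width: 0.625
```

The first ramp is near its peak.

Call:
{"api": "arm_command", "payload": {"commands": [[[0,0,-0.05],[0,0,0],1],[[0,0,-0.05],[0,0,0],1]]}}

```text
time: 8.48
ee_pos: [0.5808, -0.1617, 0.1913]
tool_rot: [3.141, -0.0, 1.57]
ft_force: [8.6, -1.7, -6.7]
gripper_width: 0.622
```

Call:
{"api": "arm_command", "payload": {"commands": [[[0,0,-0.05],[0,0,0],1],[[0,0,-0.05],[0,0,0],1]]}}

```text
time: 8.65
ee_pos: [0.5808, -0.1616, 0.1929]
tool_rot: [3.14, 0.0, 1.57]
ft_force: [8.4, -2.3, -6.3]
gripper_width: 0.62
```

Call:
{"api": "arm_command", "payload": {"commands": [[[0,0,-0.05],[0,0,0],1],[[0,0,-0.05],[0,0,0],1]]}}

```text
time: 8.82
ee_pos: [0.5808, -0.1616, 0.1939]
tool_rot: [3.14, 0.0, 1.57]
ft_force: [8.7, -1.4, -7.2]
gripper_width: 0.624
```

Call:
{"api": "arm_command", "payload": {"commands": [[[0,0,-0.05],[0,0,0],1],[[0,0,-0.05],[0,0,0],1]]}}

```text
time: 8.98
ee_pos: [0.5808, -0.1616, 0.1949]
tool_rot: [3.14, 0.0, 1.57]
ft_force: [7.9, -2.5, -7.0]
gripper_width: 0.621
```

Click 1 came at z≈0.188, where the pull dropped from 23 to 7 N.

Call:
{"api": "arm_command", "payload": {"commands": [[[0,0,-0.05],[0,0,0],1],[[0,0,-0.05],[0,0,0],1],[[0,0,-0.05],[0,0,0],1]]}}

```text
time: 9.23
ee_pos: [0.5808, -0.1617, 0.196]
tool_rot: [3.14, 0.0, 1.57]
ft_force: [9.1, -4.0, -10.2]
gripper_width: 0.624
```

Call:
{"api": "arm_command", "payload": {"commands": [[[0,0,-0.05],[0,0,0],1],[[0,0,-0.05],[0,0,0],1],[[0,0,-0.05],[0,0,0],1]]}}

```text
time: 9.48
ee_pos: [0.5807, -0.1616, 0.1968]
tool_rot: [3.141, -0.0, 1.57]
ft_force: [11.1, -2.7, -14.8]
gripper_width: 0.625
```

Call:
{"api": "arm_command", "payload": {"commands": [[[0,0,-0.05],[0,0,0],1],[[0,0,-0.05],[0,0,0],1],[[0,0,-0.05],[0,0,0],1]]}}

```text
time: 9.73
ee_pos: [0.5807, -0.1616, 0.1975]
tool_rot: [3.141, -0.0, 1.57]
ft_force: [13.1, -3.4, -17.8]
gripper_width: 0.627
```

Call:
{"api": "arm_command", "payload": {"commands": [[[0,0,-0.05],[0,0,0],1],[[0,0,-0.05],[0,0,0],1],[[0,0,-0.05],[0,0,0],1]]}}

```text
time: 9.98
ee_pos: [0.5807, -0.1616, 0.1981]
tool_rot: [3.141, -0.0, 1.57]
ft_force: [15.4, -5.3, -22.6]
gripper_width: 0.628
```

Call:
{"api": "arm_command", "payload": {"commands": [[[0,0,-0.05],[0,0,0],1],[[0,0,-0.05],[0,0,0],1],[[0,0,-0.05],[0,0,0],1]]}}

```text
time: 10.23
ee_pos: [0.5807, -0.1616, 0.1989]
tool_rot: [3.141, -0.001, 1.57]
ft_force: [16.3, -4.9, -24.2]
gripper_width: 0.62
```

Call:
{"api": "arm_command", "payload": {"commands": [[[0,0,-0.05],[0,0,0],1],[[0,0,-0.05],[0,0,0],1],[[0,0,-0.05],[0,0,0],1]]}}

```text
time: 10.48
ee_pos: [0.5808, -0.1616, 0.203]
tool_rot: [3.141, -0.0, 1.57]
ft_force: [8.2, -2.8, -7.6]
gripper_width: 0.627
```

Call:
{"api": "arm_command", "payload": {"commands": [[[0,0,-0.05],[0,0,0],1],[[0,0,-0.05],[0,0,0],1],[[0,0,-0.05],[0,0,0],1]]}}

```text
time: 10.73
ee_pos: [0.5808, -0.1616, 0.2045]
tool_rot: [3.141, -0.0, 1.57]
ft_force: [11.0, -3.5, -12.9]
gripper_width: 0.623
```

Click 2 came at z≈0.1995, and the next ramp is already starting.

Call:
{"api": "arm_command", "payload": {"commands": [[[0,0,-0.05],[0,0,0],1],[[0,0,-0.05],[0,0,0],1],[[0,0,-0.05],[0,0,0],1]]}}

```text
time: 10.98
ee_pos: [0.5807, -0.1616, 0.2052]
tool_rot: [3.141, -0.0, 1.57]
ft_force: [13.3, -3.5, -17.4]
gripper_width: 0.623
```

Call:
{"api": "arm_command", "payload": {"commands": [[[0,0,-0.05],[0,0,0],1],[[0,0,-0.05],[0,0,0],1],[[0,0,-0.05],[0,0,0],1]]}}

```text
time: 11.23
ee_pos: [0.5807, -0.1616, 0.2058]
tool_rot: [3.141, -0.001, 1.57]
ft_force: [14.2, -4.8, -20.5]
gripper_width: 0.624
```

Call:
{"api": "arm_command", "payload": {"commands": [[[0,0,-0.05],[0,0,0],1],[[0,0,-0.05],[0,0,0],1],[[0,0,-0.05],[0,0,0],1]]}}

```text
time: 11.48
ee_pos: [0.5807, -0.1616, 0.2065]
tool_rot: [3.141, -0.001, 1.57]
ft_force: [15.8, -5.7, -24.5]
gripper_width: 0.624
```

Call:
{"api": "arm_command", "payload": {"commands": [[[0,0,-0.05],[0,0,0],1],[[0,0,-0.05],[0,0,0],1]]}}

```text
time: 11.65
ee_pos: [0.5806, -0.1616, 0.2073]
tool_rot: [-3.142, -0.001, 1.57]
ft_force: [16.8, -5.4, -23.7]
gripper_width: 0.624
```

Call:
{"api": "arm_command", "payload": {"commands": [[[0,0,-0.05],[0,0,0],1],[[0,0,-0.05],[0,0,0],1]]}}

```text
time: 11.82
ee_pos: [0.5808, -0.1616, 0.2107]
tool_rot: [3.141, -0.0, 1.57]
ft_force: [8.7, -2.6, -6.8]
gripper_width: 0.623
```

Click 3 came at z≈0.2077. Now the fourth, in small steps near the peak.

Call:
{"api": "arm_command", "payload": {"commands": [[[0,0,-0.05],[0,0,0],1],[[0,0,-0.05],[0,0,0],1],[[0,0,-0.05],[0,0,0],1]]}}

```text
time: 12.07
ee_pos: [0.5808, -0.1616, 0.2124]
tool_rot: [3.141, -0.0, 1.57]
ft_force: [10.7, -3.7, -11.9]
gripper_width: 0.629
```

Call:
{"api": "arm_command", "payload": {"commands": [[[0,0,-0.05],[0,0,0],1],[[0,0,-0.05],[0,0,0],1],[[0,0,-0.05],[0,0,0],1]]}}

```text
time: 12.32
ee_pos: [0.5807, -0.1616, 0.2132]
tool_rot: [3.141, -0.0, 1.57]
ft_force: [11.3, -3.7, -15.9]
gripper_width: 0.622
```

Call:
{"api": "arm_command", "payload": {"commands": [[[0,0,-0.05],[0,0,0],1],[[0,0,-0.05],[0,0,0],1],[[0,0,-0.05],[0,0,0],1]]}}

```text
time: 12.57
ee_pos: [0.5807, -0.1616, 0.2138]
tool_rot: [3.141, -0.001, 1.57]
ft_force: [14.0, -5.0, -20.7]
gripper_width: 0.626
```

Call:
{"api": "arm_command", "payload": {"commands": [[[0,0,-0.05],[0,0,0],1],[[0,0,-0.05],[0,0,0],1],[[0,0,-0.05],[0,0,0],1]]}}

```text
time: 12.82
ee_pos: [0.5807, -0.1616, 0.2145]
tool_rot: [3.142, -0.001, 1.57]
ft_force: [15.7, -6.3, -24.0]
gripper_width: 0.629
```

Call:
{"api": "arm_command", "payload": {"commands": [[[0,0,-0.05],[0,0,0],1],[[0,0,-0.05],[0,0,0],1]]}}

```text
time: 12.98
ee_pos: [0.5807, -0.1616, 0.2152]
tool_rot: [-3.141, -0.001, 1.57]
ft_force: [16.0, -4.5, -24.0]
gripper_width: 0.629
```

Call:
{"api": "arm_command", "payload": {"commands": [[[0,0,-0.05],[0,0,0],1],[[0,0,0],[0,0,0],1]]}}

```text
time: 13.15
ee_pos: [0.5808, -0.1617, 0.2179]
tool_rot: [3.141, -0.0, 1.57]
ft_force: [8.3, -1.6, -6.2]
gripper_width: 0.627
```

Click 4: the pull dropped from 24 to 6 N. Now I let it down gently.

Call:
{"api": "arm_command", "payload": {"commands": [[[0,0,0],[0,0,0],1],[[0,0,0.05],[0,0,0],1],[[0,0,0.05],[0,0,0],1],[[0,0,0.05],[0,0,0],1]]}}

```text
time: 13.48
ee_pos: [0.5808, -0.1616, 0.2182]
tool_rot: [3.14, 0.0, 1.57]
ft_force: [8.0, -2.9, -4.8]
gripper_width: 0.627
```

Call:
{"api": "arm_command", "payload": {"commands": [[[0,0,0.03],[0,0,0],1],[[0,0,0.03],[0,0,0],1],[[0,0,0.03],[0,0,0],1],[[0,0,0],[0,0,0],1]]}}

```text
time: 13.82
ee_pos: [0.5808, -0.1616, 0.2175]
tool_rot: [3.14, 0.0, 1.57]
ft_force: [6.5, -2.1, -5.0]
gripper_width: 0.621
```

Call:
{"api": "arm_command", "payload": {"commands": [[[0,0,0.03],[0,0,0],1],[[0,0,0.03],[0,0,0],1],[[0,0,0],[0,0,0],1]]}}

```text
time: 14.07
ee_pos: [0.5808, -0.1617, 0.2173]
tool_rot: [3.14, 0.0, 1.57]
ft_force: [7.2, -1.7, -1.8]
gripper_width: 0.621
```

Call:
{"api": "arm_command", "payload": {"commands": [[[0,0,0.03],[0,0,0],1],[[0,0,0.02],[0,0,0],1],[[0,0,0],[0,0,0],1]]}}

```text
time: 14.32
ee_pos: [0.5809, -0.1616, 0.2172]
tool_rot: [3.14, 0.0, 1.57]
ft_force: [4.8, -1.1, -0.7]
gripper_width: 0.628
```

Call:
{"api": "arm_command", "payload": {"commands": [[[0,0,0.02],[0,0,0],1],[[0,0,0.02],[0,0,0],1],[[0,0,0],[0,0,0],1]]}}

```text
time: 14.57
ee_pos: [0.5808, -0.1616, 0.2171]
tool_rot: [3.14, 0.0, 1.57]
ft_force: [4.8, -1.1, 0.2]
gripper_width: 0.625
```

The column rests on its pawl (force ≈0, z rise 43 mm). I release and back off.

Call:
{"api": "arm_command", "payload": {"commands": [[[0,0,0],[0,0,0],-1],[[0,0,0],[0,0,0],-1],[[0,0,0],[0,0,0],-1],[[0,0,0],[0,0,0],-1],[[0,0,0],[0,0,0],-1],[[0,0,0],[0,0,0],-1],[[0,0,0],[0,0,0],-1]], "squeeze": 20}}

```text
time: 15.15
ee_pos: [0.58, -0.1614, 0.2168]
tool_rot: [-3.141, -0.0, 1.57]
ft_force: [-0.9, 0.1, -0.1]
gripper_width: 1.0
```

Call:
{"api": "arm_command", "payload": {"commands": [[[0,0,-0.5],[0,0,0],-1],[[0,0,-1],[0,0,0],-1],[[0,0,-1.5],[0,0,0],-1],[[0,0,-2.5],[0,0,0],-1],[[0,0,-3],[0,0,0],-1],[[0,0,-3],[0,0,0],-1],[[0,0,-3],[0,0,0],-1],[[0,0,0],[0,0,0],-1],[[0,0,0],[0,0,0],-1]]}}

```text
time: 15.9
ee_pos: [0.5812, -0.1619, 0.3661]
tool_rot: [3.135, 0.003, 1.57]
ft_force: [-0.3, 0.2, -0.3]
gripper_width: 1.0
```

```bash
python3 - <<'E'
from h import *
print(arm.state()['ee_pos'],arm.state()['time'])
f=grab('wrist'); C=cloud(f)
P=C.reshape(-1,3); P=P[(abs(P[:,2]-.229)<.012)&(np.hypot(P[:,0]-.581,P[:,1]+.16)<.045)]
print(len(P),P.mean(0),np.median(P,0),cv2.minEnclosingCircle(P[:,:2].astype(np.float32)))
s=grab('side');C=cloud(s).reshape(-1,3); P=C[(abs(C[:,2]-.229)<.012)&(np.hypot(C[:,0]-.581,C[:,1]+.16)<.04)]
print('side',len(P),np.median(P,0))
E
```

```text
[ 0.58121722 -0.16189165  0.36608759] 15.9
4360 [ 0.58118902 -0.15869501  0.22921228] [ 0.58124645 -0.15845504  0.22931761] ((0.5812459588050842, -0.15991899371147156), 0.028123321011662483)
side 402 [ 0.58040516 -0.15384217  0.22850434]
```

The plate now stands at 0.229, a rise of about 42.5 mm, which fits the four felt spacings. Next, over to the can.

Call:
{"api": "arm_command", "payload": {"commands": [[[2.2,-0.2,0],[0,0,0],-1],[[2.2,-0.2,0],[0,0,0],-1],[[2.2,-0.2,0],[0,0,0],-1],[[2.2,-0.2,0],[0,0,0],-1],[[2.2,-0.2,0],[0,0,0],-1],[[2.2,-0.2,0],[0,0,0],-1],[[2.2,-0.2,0],[0,0,0],-1],[[2.2,-0.2,0],[0,0,0],-1],[[2.2,-0.2,0],[0,0,0],-1],[[2.2,-0.2,0],[0,0,0],-1],[[2.2,-0.2,0],[0,0,0],-1],[[2.2,-0.2,0],[0,0,0],-1],[[2.2,-0.2,0],[0,0,0],-1],[[2.2,-0.2,0],[0,0,0],-1],[[2.2,-0.2,0],[0,0,0],-1],[[2.1,-0.2,0],[0,0,0],-1],[[0,0,0],[0,0,0],-1],[[0,0,0],[0,0,0],-1]]}}

```text
time: 17.5
ee_pos: [0.5475, 0.1902, 0.3602]
tool_rot: [-3.139, 0.001, 1.573]
ft_force: [0.9, -0.1, 0.2]
gripper_width: 1.003
```

```bash
python3 - <<'E'
from h import *
print(arm.state()['ee_pos'],arm.state()['tool_rot'])
f=grab('wrist'); C=cloud(f)
P=C.reshape(-1,3); P=P[(abs(P[:,2]-.075)<.006)&(np.hypot(P[:,0]-.5485,P[:,1]-.189)<.045)]
print(len(P),np.median(P,0),cv2.minEnclosingCircle(P[:,:2].astype(np.float32)))
E
```

```text
[0.54746209 0.1902326  0.36018365] [-3.13866140e+00  8.71153688e-04  1.57250424e+00]
1434 [0.54877495 0.19030007 0.07507639] ((0.5491943955421448, 0.18986919522285461), 0.024389853700995445)
```

Call:
{"api": "arm_command", "payload": {"commands": [[[0,0.15,2.5],[0,0,0],-1],[[0,0,2.5],[0,0,0],-1],[[0,0,2.5],[0,0,0],-1],[[0,0,2.5],[0,0,0],-1],[[0,0,2.5],[0,0,0],-1],[[0,0,2.5],[0,0,0],-1],[[0,0,2.5],[0,0,0],-1],[[0,0,2.5],[0,0,0],-1],[[0,0,2.5],[0,0,0],-1],[[0,0,2.5],[0,0,0],-1],[[0,0,2.5],[0,0,0],-1],[[0,0,2],[0,0,0],-1],[[0,0,1.3],[0,0,0],-1],[[0,0,0.8],[0,0,0],-1],[[0,0,0.4],[0,0,0],-1],[[0,0,0],[0,0,0],-1],[[0,0,0],[0,0,0],-1],[[0,0,0],[0,0,0],-1]]}}

```text
time: 19.05
ee_pos: [0.551, 0.1897, 0.0434]
tool_rot: [3.139, -0.0, 1.57]
ft_force: [0.5, 0.1, -0.4]
gripper_width: 0.998
```

Call:
{"api": "arm_command", "payload": {"commands": [[[0,0,0],[0,0,0],0],[[0,0,0],[0,0,0],0.2],[[0,0,0],[0,0,0],0.3],[[0,0,0],[0,0,0],0.4],[[0,0,0],[0,0,0],0.5],[[0,0,0],[0,0,0],1],[[0,0,0],[0,0,0],1],[[0,0,0],[0,0,0],1],[[0,0,0],[0,0,0],1],[[0,0,0],[0,0,0],1]], "squeeze": 35}}

```text
time: 19.88
ee_pos: [0.5499, 0.1897, 0.0428]
tool_rot: [3.141, -0.0, 1.571]
ft_force: [-2.5, -0.4, 5.5]
gripper_width: 0.596
```

Call:
{"api": "arm_command", "payload": {"commands": [[[0,0,-0.3],[0,0,0],1],[[0,0,-0.6],[0,0,0],1],[[0,0,-1.2],[0,0,0],1],[[0,0,-2],[0,0,0],1],[[0,0,-2.5],[0,0,0],1],[[0,0,-2.5],[0,0,0],1],[[0,0,-2.5],[0,0,0],1],[[0,0,-2.5],[0,0,0],1],[[0,0,-2.5],[0,0,0],1],[[0,0,-2.5],[0,0,0],1],[[0,0,-2.5],[0,0,0],1],[[0,0,-2.5],[0,0,0],1],[[0,0,-2.5],[0,0,0],1],[[0,0,-2],[0,0,0],1],[[0,0,-1],[0,0,0],1],[[0,0,-0.5],[0,0,0],1],[[0,0,0],[0,0,0],1],[[0,0,0],[0,0,0],1]]}}

```text
time: 21.38
ee_pos: [0.5493, 0.1895, 0.3417]
tool_rot: [-3.14, 0.0, 1.57]
ft_force: [0.1, 0.1, -3.9]
gripper_width: 0.597
```

Call:
{"api": "arm_command", "payload": {"commands": [[[-0.5,0,0],[0,0,0],1],[[-1,0.1,0],[0,0,0],1],[[-1.6,0.2,0],[0,0,0],1],[[-2.2,0.2,0],[0,0,0],1],[[-2.4,0.2,0],[0,0,0],1],[[-2.4,0.2,0],[0,0,0],1],[[-2.4,0.2,0],[0,0,0],1],[[-2.4,0.2,0],[0,0,0],1],[[-2.4,0.2,0],[0,0,0],1],[[-2.4,0.2,0],[0,0,0],1],[[-2.4,0.2,0],[0,0,0],1],[[-2.4,0.2,0],[0,0,0],1],[[-2.4,0.2,0],[0,0,0],1],[[-2.4,0.2,0],[0,0,0],1],[[-2.2,0.2,0],[0,0,0],1],[[-1.6,0.1,0],[0,0,0],1],[[-1,0.1,0],[0,0,0],1],[[-0.5,0.1,0],[0,0,0],1],[[0,0,0],[0,0,0],1],[[0,0,0],[0,0,0],1]]}}

```text
time: 23.05
ee_pos: [0.5796, -0.1558, 0.3427]
tool_rot: [-3.141, -0.001, 1.571]
ft_force: [-0.4, 0.6, -3.4]
gripper_width: 0.592
```

```bash
python3 - <<'E'
from h import *
st=arm.state(); print(st['ee_pos'],st['tool_rot'],st['ft_force'],st['time'])
s=grab('side'); cv2.imwrite('pics/side1.png',s['pixels'][60:300,200:520].repeat(2,0).repeat(2,1))
f=grab('wrist'); C=cloud(f).reshape(-1,3); e=st['ee_pos']
P=C[(abs(C[:,2]-(e[2]+.032))<.012)&(np.hypot(C[:,0]-e[0],C[:,1]-e[1])<.04)]
print('can top in hand',len(P),P.size and np.median(P,0),P.size and cv2.minEnclosingCircle(P[:,:2].astype(np.float32)))
E
```

```text
[ 0.57960824 -0.15581525  0.34267549] [-3.14116730e+00 -8.42341750e-04  1.57073027e+00] [-0.36706702  0.61303804 -3.4048052 ] 23.05
can top in hand 21581 [ 0.57966066 -0.14732022  0.37482913] ((0.5795751810073853, -0.15310123562812805), 0.039633676409721375)
```

View pics/side1.png

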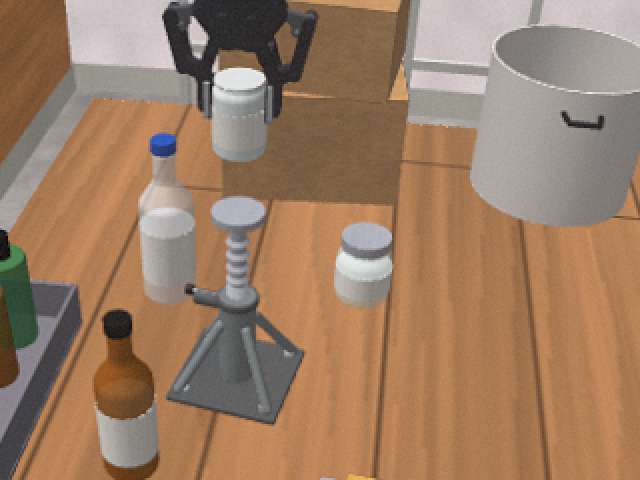

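The can hangs upright between the pads in the crop (238,115), just above the plate (238,213). The column shows four more rings. I measure where the can sits in the hand from its bright lid.

```bash
python3 - <<'E'
from h import *
f=load('wrist'); C=cloud(f); e=np.array([.5796,-.1558,.3427]); px=f['pixels'].astype(int)
print(proj(f,[e[0],e[1],.375]))
m=((px.min(2)>140)&(abs(C[...,2]-.375)<.004)).astype(np.uint8); m=cv2.morphologyEx(m,cv2.MORPH_OPEN,np.ones((9,9)))
n,l,st,ce=cv2.connectedComponentsWithStats(m)
for i in range(1,n):
    if st[i,4]>800:
        P=C[l==i]; print(st[i],P.mean(0),np.percentile(P,[1,99],axis=0).round(4).tolist(),cv2.minEnclosingCircle(P[:,:2].astype(np.float32)))
cv2.imwrite('pics/w1.png',f['pixels'])
E
```

```text
[[316.79273349 382.55961017]]
[  242   311   151   119 14284] [ 0.57977311 -0.15213002  0.37497061] [[0.5576, -0.1725, 0.3736], [0.6017, -0.1322, 0.3762]] ((0.5796983242034912, -0.15496060252189636), 0.02465001866221428)
```

View pics/w1.png

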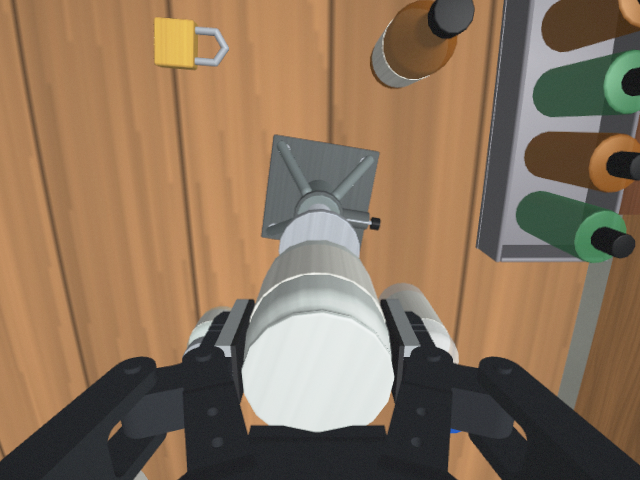

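The wrist picture shows the lid disc whole at (318,370), centre (0.5797, -0.155), with its underside at 0.300. The correction is +1.5 mm in x and -5 mm in y. I descend 6 cm, then creep.

Call:
{"api": "arm_command", "payload": {"commands": [[[-0.25,0.08,0],[0,0,0],1],[[-0.25,0.07,0],[0,0,0],1],[[0,0,0.5],[0,0,0],1],[[0,0,0.8],[0,0,0],1],[[0,0,0.8],[0,0,0],1],[[0,0,0.8],[0,0,0],1],[[0,0,0.8],[0,0,0],1],[[0,0,0.8],[0,0,0],1],[[0,0,0.6],[0,0,0],1],[[0,0,0.5],[0,0,0],1],[[0,0,0.4],[0,0,0],1],[[0,0,0],[0,0,0],1],[[0,0,0],[0,0,0],1],[[0,0,0],[0,0,0],1]]}}

```text
time: 24.32
ee_pos: [0.5814, -0.1616, 0.2834]
tool_rot: [3.141, 0.0, 1.57]
ft_force: [0.1, 0.7, -3.0]
gripper_width: 0.595
```

```bash
python3 - <<'E'
from h import *
st=arm.state(); e=st['ee_pos']; print(e,st['ft_force'],st['time'])
f=grab('wrist'); C=cloud(f); px=f['pixels'].astype(int)
m=((px.min(2)>140)&(abs(C[...,2]-e[2]-.0323)<.004)).astype(np.uint8); m=cv2.morphologyEx(m,cv2.MORPH_OPEN,np.ones((9,9)))
n,l,s,ce=cv2.connectedComponentsWithStats(m); i=1+s[1:,4].argmax(); P=C[l==i]
print(P.mean(0),cv2.minEnclosingCircle(P[:,:2].astype(np.float32)))
E
```

```text
[ 0.58141129 -0.16156129  0.28344902] [ 0.06103321  0.67558358 -3.04647115] 24.3167
[ 0.58146147 -0.15838548  0.31559392] ((0.581627607345581, -0.16112388670444489), 0.024471465498209)
```

Call:
{"api": "arm_command", "payload": {"commands": [[[0.1,0,0.15],[0,0,0],1],[[0,0,0.15],[0,0,0],1],[[0,0,0.15],[0,0,0],1],[[0,0,0.15],[0,0,0],1],[[0,0,0.1],[0,0,0],1],[[0,0,0.1],[0,0,0],1],[[0,0,0],[0,0,0],1],[[0,0,0],[0,0,0],1]]}}

```text
time: 25.03
ee_pos: [0.5811, -0.1604, 0.2748]
tool_rot: [-3.141, -0.0, 1.57]
ft_force: [0.7, 0.2, -3.9]
gripper_width: 0.599
```

Call:
{"api": "arm_command", "payload": {"commands": [[[0,0,0.04],[0,0,0],1],[[0,0,0.04],[0,0,0],1],[[0,0,0.04],[0,0,0],1],[[0,0,0],[0,0,0],1]]}}

```text
time: 25.37
ee_pos: [0.5811, -0.1605, 0.2736]
tool_rot: [-3.142, -0.0, 1.57]
ft_force: [-0.2, 0.0, -3.6]
gripper_width: 0.595
```

Call:
{"api": "arm_command", "payload": {"commands": [[[0,0,0.04],[0,0,0],1],[[0,0,0.04],[0,0,0],1],[[0,0,0],[0,0,0],1]]}}

```text
time: 25.62
ee_pos: [0.5811, -0.1604, 0.2728]
tool_rot: [-3.141, -0.0, 1.57]
ft_force: [0.2, -0.3, -3.1]
gripper_width: 0.595
```

Call:
{"api": "arm_command", "payload": {"commands": [[[0,0,0.04],[0,0,0],1],[[0,0,0.04],[0,0,0],1],[[0,0,0],[0,0,0],1]]}}

```text
time: 25.87
ee_pos: [0.5812, -0.1605, 0.2721]
tool_rot: [3.142, 0.0, 1.57]
ft_force: [0.2, -0.6, -4.0]
gripper_width: 0.598
```

Call:
{"api": "arm_command", "payload": {"commands": [[[0,0,0.04],[0,0,0],1],[[0,0,0],[0,0,0],1]]}}

```text
time: 26.03
ee_pos: [0.5812, -0.1605, 0.272]
tool_rot: [3.141, 0.0, 1.57]
ft_force: [-0.3, 0.3, -1.5]
gripper_width: 0.598
```

Contact. I ease the last newtons onto the plate.

Call:
{"api": "arm_command", "payload": {"commands": [[[0,0,0.04],[0,0,0],1],[[0,0,0],[0,0,0],1]]}}

```text
time: 26.2
ee_pos: [0.5812, -0.1605, 0.2718]
tool_rot: [3.141, 0.0, 1.57]
ft_force: [-2.3, 0.1, -0.1]
gripper_width: 0.599
```

Call:
{"api": "arm_command", "payload": {"commands": [[[0,0,0.03],[0,0,0],1],[[0,0,0],[0,0,0],1],[[0,0,0],[0,0,0],1]]}}

```text
time: 26.45
ee_pos: [0.5812, -0.1605, 0.2717]
tool_rot: [3.141, 0.0, 1.57]
ft_force: [-3.0, 1.3, 3.2]
gripper_width: 0.597
```

Call:
{"api": "arm_command", "payload": {"commands": [[[0,0,0],[0,0,0],-0.2],[[0,0,0],[0,0,0],-0.25],[[0,0,0],[0,0,0],-0.3],[[0,0,0],[0,0,0],-0.4],[[0,0,0],[0,0,0],-0.5],[[0,0,0],[0,0,0],-0.7],[[0,0,0],[0,0,0],-0.9],[[0,0,0],[0,0,0],-1],[[0,0,0],[0,0,0],-1],[[0,0,0],[0,0,0],-1]], "squeeze": 20}}

```text
time: 27.28
ee_pos: [0.5812, -0.1605, 0.271]
tool_rot: [3.142, 0.0, 1.57]
ft_force: [-0.6, 0.4, -1.0]
gripper_width: 0.996
```

Call:
{"api": "arm_command", "payload": {"commands": [[[0,0,-0.4],[0,0,0],-1],[[0,0,-0.8],[0,0,0],-1],[[0,0,-1.2],[0,0,0],-1],[[0,0,-2],[0,0,0],-1],[[0,0,-2.5],[0,0,0],-1],[[0,0,-2.5],[0,0,0],-1],[[0,0,-2.5],[0,0,0],-1],[[0,0,-2],[0,0,0],-1],[[0,0,-1],[0,0,0],-1],[[0,0,0],[0,0,0],-1],[[0,0,0],[0,0,0],-1],[[0,0,0],[0,0,0],-1]]}}

```text
time: 28.28
ee_pos: [0.5808, -0.1603, 0.4184]
tool_rot: [-3.139, -0.001, 1.57]
ft_force: [0.4, 0.0, -0.4]
gripper_width: 1.0
```

```bash
python3 - <<'E'
from h import *
st=arm.state(); print(st['ee_pos'],st['ft_force'],st['time'])
s=grab('side'); f=grab('wrist')
for n,g in (('wrist',f),('side',s)):
    C=cloud(g); px=g['pixels'].astype(int)
    m=((px.min(2)>120)&(abs(C[...,2]-.304)<.005)&(np.hypot(C[...,0]-.581,C[...,1]+.16)<.05)); P=C[m]
    print(n,len(P),np.median(P,0),cv2.minEnclosingCircle(P[:,:2].astype(np.float32)))
    print(' plane tilt',np.linalg.lstsq(np.c_[P[:,:2],np.ones(len(P))],P[:,2],rcond=None)[0][:2])
cv2.imwrite('pics/side2.png',s['pixels'])
E
```

```text
[ 0.58076959 -0.16030649  0.41837313] [ 0.40223359  0.03359344 -0.41654416] 28.2833
wrist 3700 [ 0.58162848 -0.15940392  0.30392425] ((0.5813748836517334, -0.1605076789855957), 0.024512069299817085)
 plane tilt [-0.00032477 -0.00089052]
side 268 [ 0.58134327 -0.15896319  0.30394922] ((0.582594096660614, -0.16129596531391144), 0.025240052491426468)
 plane tilt [-0.00289502 -0.02613885]
```

View pics/side2.png

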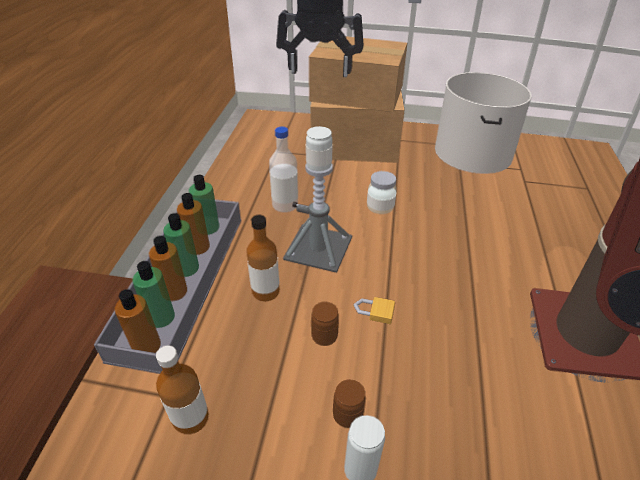

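The can stands upright on the plate at (319,150), its centre within about 1 mm of the plate's (wrist view). Every bystander is at the same pixels as in the first picture, and the gripper is clear above. I hand it in.

```bash
python3 -c "
from cell import arm
print(arm.job_done(), arm.state()['time'])"
```

```text
the job is handed in; nothing more can be done
the job is handed in; nothing more can be done
```

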